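Fit the keyed sample carousel to the sampler drive

TASK

Get the sampler ready: take the orange transport cap off the drive shaft and leave it in the green tray. Then lower the sample carousel onto the bare shaft with its keyway (the red arm) about an eighth of a turn to one side of the brass key, and with the hub on the shaft turn it until the keyway drops over the key and the carousel sits fully home, then let go. Leave the jars, beakers and other things on the bench where they are.

Things in the scene. Friction and masses are not known exactly. Their poses are not given: they have to be found in the camera images.
- shaft_foot (a point): Point on the upright drive shaft's axis, at the top of the steel flange (60 mm across, turns with the shaft) on which the carousel's hub finally rests; 54 mm above the bench. The shaft is 16 mm across; its tip, coned over the last 6 mm, stands 36 mm above this point. z up, x level towards the key.
- drive: Fixed white housing under the shaft, 190 x 130 mm, 44 mm high; origin at bench level under the shaft axis, z up, yaw within 0.3 rad. It reaches 117 mm from the axis along +x (away from the robot), 73 mm along -x. A steel column with a 22 x 30 mm black block, top 140 mm above the bench, stands 100 mm from the axis along +x.
- key (a point): Point in the brass key, 12 mm from the shaft axis, at flange-top level. The key is fixed to the shaft: 6 mm wide, reaching 14 mm from the axis, its top 12 mm above the flange. A red line on the flange, 16 to 30 mm from the axis, shows the same direction. x points outward from the axis along the key, z up.
- shaft (a joint): Angle of the drive shaft in its housing, rad, counter-clockwise from above; at 0 the key points along the drive's +x. It varies between starts. A brake of about 1 N m holds the shaft.
- cap_mid (a point): Centre of the orange transport cap, half-way up. The cap (about 40 g) is a closed-topped round sleeve, 38 mm across, 46 mm tall, standing loosely over shaft and key, its rim on the flange. It lifts straight off and must rise over 36 mm to clear the shaft. z up.
- tray_in (a point): Centre of the inner floor of the green fixed tray, 5 mm above the bench. The tray is 140 mm (x) by 120 mm (y) outside, walls 4 mm thick, rim 18 mm above the bench.
- knob (a point): Centre of the carousel's round black knob, on its axis, 59 mm above the carousel's underside: grip here. The knob is 36 mm across, from 40 to 78 mm above the underside; a red line on its top points along the red arm. x along the red arm, z up. The carousel starts standing upright on the bench.
- keyway (a point): Point in the keyway at the hub's underside, 12 mm from the hub axis under the red arm, 59 mm below the knob's centre. The keyway is 9 mm wide, reaching 16 mm from the axis. Home, this point meets the key's point; with the hub standing on top of the key it is 12 mm higher. x along the red arm, z up.
- jar_a: amber sample jar, white lid, 60 mm across, 58 mm tall, stands close beside the carousel (about 110 mm from its axis); origin at its underside
- jar_b: amber sample jar, white lid, 60 mm across, 58 mm tall, stands close in front of the drive (about 120 mm from the shaft); origin at its underside
- beaker_a: clear plastic beaker, 86 mm across, 110 mm tall; origin at its underside
- beaker_b: white plastic beaker, 70 mm across, 75 mm tall; origin at its underside
- meter: grey hand-held meter lying flat, 170 x 75 x 33 mm; origin at its underside
- marker: orange and white marker pen lying flat, 130 mm long, 13 mm thick; origin at its underside
- wash_bottle: white bottle with a red cap, 68 mm across, 160 mm tall; origin at its underside
- carousel: The whole carousel, about 280 g, 122 mm across: aluminium hub 45 mm across, 40 mm tall under the knob; six arms (one red, five blue) with round cups reaching 61 mm from the axis, none higher than 34 mm. Blind bore from below, 18 mm across, 40 mm deep, keyway along all of it. Origin on its axis at the underside, x along the red arm, z up.
- cap: The cap as a whole; origin on its axis at its open rim, z towards its closed top.

How it is judged:
On the way, in this order (a step that is already met when the one before it is completed fails the run):
1. the cap is off the shaft, lying in the tray and let go (x of cap_mid in the frame of tray_in between -0.06 and 0.06 m and y of cap_mid in the frame of tray_in between -0.05 and 0.05 m and z of cap_mid in the frame of tray_in below 0.032 m and contact force between the fingers and cap below 0.1 N), for 0.2 s.
2. the carousel's hub is on the shaft at the height of the key's top or a little above, its keyway to one side of the key (horizontal distance between knob and shaft_foot below 0.008 m and z of keyway in the frame of shaft_foot between 0.008 and 0.024 m and horizontal distance between keyway and key above 0.005 m), for 0.2 s.
3. turned until the keyway has dropped over the key, hub fully home on the flange (z of keyway in the frame of shaft_foot between -0.004 and 0.003 m and horizontal distance between keyway and key below 0.005 m and horizontal distance between knob and shaft_foot below 0.006 m and angle between knob's own z axis and vertical below 0.06 rad), for 0.2 s.
At the end, for the whole second after the job is handed in: Carousel at rest, home: underside within 3 mm of the flange, keyway within 5 mm of the key and knob within 6 mm of the shaft axis seen from above, tilt under 0.06 rad. Cap at rest in the tray: centre within 60 mm (x), 50 mm (y) of its centre, under 32 mm above its floor (all of step 3 and x of cap_mid in the frame of tray_in between -0.06 and 0.06 m and y of cap_mid in the frame of tray_in between -0.05 and 0.05 m and z of cap_mid in the frame of tray_in below 0.032 m and linear speed of each of carousel, cap below 0.02 m/s and angular speed of carousel below 0.1 rad/s); the robot touches nothing.
It fails at once if a sample jar is pushed more than 30 mm from its place or tipped over (distance of any of jar_a, jar_b from where it was at the start of the episode above 0.03 m or angle between any of jar_a, jar_b's own z axis and vertical above 0.5 rad).
It fails at once if a beaker or the bottle is pushed more than 30 mm from its place or tipped over (distance of any of beaker_a, beaker_b, wash_bottle from where it was at the start of the episode above 0.03 m or angle between any of beaker_a, beaker_b, wash_bottle's own z axis and vertical above 0.5 rad).
It fails at once if the meter or the marker is pushed more than 30 mm from its place or tipped over (distance of any of meter, marker from where it was at the start of the episode above 0.03 m).
It also fails if it takes over 54 s, if anything falls off the work surface, if the arm or the gripper's body presses on something with over 40 N, if the wrist force passes 120 N, or if a joint passes its speed limit or range.

ROBOT

A 7-joint arm with a two-finger parallel gripper is mounted at the origin on the work surface. World frame = base frame: x ahead of the robot, y to its left, z up, the work surface at z = 0. Lengths are in m, angles in rad, forces in N, time in s.
With the tool pointing down it reaches from about 0.425 to 1.025 m from the base axis. Payload 9.4 kg.
Tool frame: the origin (TCP) lies midway between the tips of the shut fingers; the grasp point (between the pads) lies 19 mm behind it; z points along the fingers, y is the line along which they close (so a half turn about z gives the same grasp; the last joint's range is limited). The gripper opens to 85 mm and grips with 20 to 120 N. Pads are 22 mm wide; open, the fingers measure 114 mm over their backs; the gripper's body (76 mm by 85 mm) begins 54 mm behind the grasp point. The pads swing forward as they close: fully open they stand 13 mm farther back than shut.
Start: joints at [1.27, 0.599, -0.003, 1.599, 0.002, 0.943, -0.08], TCP at [0.161, -0.707, 0.231] pointing down, gripper open.
Joint ranges: [-2.57, 2.57], [-0.35, 1.97], [-1.29, 1.29], [0.11, 2.56], [-1.05, 4.19], [0.11, 1.86], [-2.63, 2.63]. Speed limits (rad/s): [2.22, 2.22, 3.01, 3.01, 3.14, 3.14, 3.14].

INTERFACE

Orientations are given as a rotation vector (axis times angle).
In Python, from workcell import sensors, capture, ticket gives the robot as it stands.
- The arm moves only by the tool move_arm, never from a script. Its argument "targets" is text: rows parted by semicolons, each of 5 numbers parted by spaces: the shift along the tool's x, y, z in units of 30 mm (1.0 is 30 mm), then the turn about the tool's z in units of 5 degrees (1.0 is 5 degrees), then the opening, from 0 (shut) to 1 (fully open). In form: dx dy dz turn grip; .... A call has exactly 8 rows; each row is the pose to reach, as a shift and turn from the pose commanded when the call began, along the tool's axes at that moment; what a row does not reach only later rows make up. A row lasts 1/12 s, in which the tool goes at most 41.7 mm and 7.16 degrees, less where a joint would pass 70% of its speed; a pose out of reach is approached as far as the arm can. A call with a gripper value outside its range is refused whole. The fingers move at their own pace and stop on an object; "newtons" is the grip in N (left out, the last holds). Time passes only in rows, so rows that repeat a pose let the fingers close, or fill a call up. It gives the time, the measured TCP pose, the force, the opening and the grip force at its end, in the units of the state.
- sensors.get_obs(): the state, without advancing time (a new reading comes with each control period).
- capture(name): name is "scene" or "top"; returns a dict with "frame" (480x640x3 uint8, red, green, blue), "fx", "fy", "cx", "cy" (pixels), "rvec" (rotation vector, rad) and "tvec" (3), from world to camera coordinates, as OpenCV has them. Camera axes: x right, y down, z forward; pixel columns grow to the right and rows downward; lengths in m; the calibration is good to about 2 mm. A picture is of the moment at which its call begins. There is no depth.
- ticket.close_job(): hands the job in; it is judged then, once.
The state is a dict: "clock": time; "qpos": joint angles; "dq": joint speeds; "tau": joint torques, N m; "tool_pos": TCP position; "tcp_rot": TCP orientation; "ft_force": force on the tool from outside, world axes, zero at the start; "torque": the same for the moment, N m; "opening": finger opening in m; "grasp_force": force on a finger pad.
Only numpy, scipy, OpenCV 4.12 (cv2) and the standard library are available. Lean on these libraries where they do the work, as an engineer would, in place of code of your own. Each camera call takes 0.05 s, during which the arm holds its last target. There are 200 camera calls.

## Working session

There is one attempt and no reset: what is moved stays moved. The work goes in short steps, Python scripts to look and compute and a tool call to move; the robot and the scene stay as the last step left them, time stands still between calls to the robot, and variables do not carry over. Pictures are saved under pics/ and viewed, at most 10 in all, crops included, and the job is handed in when it is done.

Besides the shell and the picture viewer there is one more tool, called in YAML: its name, and indented under it one key for each argument. move_arm: Moves the arm, as the interface text tells. Its arguments: {"type":"object","properties":{"targets":{"type":"string"},"newtons":{"type":"number"}},"required":["targets"]}

```bash
mkdir -p pics; ls; cat > h.py <<'E'
import numpy as np, cv2
from workcell import sensors, capture, ticket
def cam(n):
    c=capture(n); R=cv2.Rodrigues(np.array(c["rvec"],float))[0]; c["R"]=R; c["C"]=-R.T@np.array(c["tvec"]).ravel(); return c
def ray(c,u,v,z):
    d=c["R"].T@np.array([(u-c["cx"])/c["fx"],(v-c["cy"])/c["fy"],1.]); C=c["C"]; return C+d*(z-C[2])/d[2]
def proj(c,p):
    q=c["R"]@np.array(p,float)+np.array(c["tvec"]).ravel(); return q[0]/q[2]*c["fx"]+c["cx"],q[1]/q[2]*c["fy"]+c["cy"]
def save(c,n): cv2.imwrite("pics/"+n,cv2.cvtColor(c["frame"],cv2.COLOR_RGB2BGR))
E
python3 - <<'E'
from h import *
for n in("scene","top"):
    c=cam(n); save(c,n+"0.png"); np.save(n+"0.npy",c,allow_pickle=True); print(n,c["C"],c["fx"],c["R"][2])
o=sensors.get_obs(); print({k:np.round(v,3) for k,v in o.items()})
E
```

```text
pics
scene [ 1.05873912 -0.64643081  1.40892254] 503.1880358358357 [-0.31676872  0.40403712 -0.85814427]
top [0.33180127 0.01506955 1.29770849] 516.516131278708 [ 0.18599575 -0.01025693 -0.98249701]
{'clock': np.float64(0.1), 'qpos': array([ 1.27 ,  0.6  , -0.003,  1.6  ,  0.002,  0.943, -0.08 ]), 'dq': array([ 0.001, -0.002,  0.   , -0.001,  0.001,  0.001,  0.001]), 'tau': array([ 6.0000e-03, -7.7799e+01,  1.5700e+00, -2.5862e+01,  1.3000e-02,
        6.0000e-03, -0.0000e+00]), 'tool_pos': array([ 0.161, -0.707,  0.231]), 'tcp_rot': array([-3.121, -0.351,  0.   ]), 'ft_force': array([-0.193,  0.026, -0.246]), 'torque': array([-0.019, -0.039, -0.011]), 'grasp_force': np.float64(0.0), 'opening': np.float64(0.085)}
```

View pics/scene0.png

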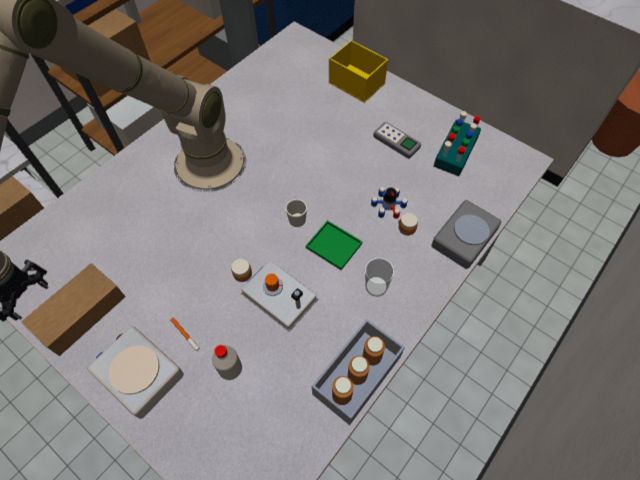

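View pics/top0.png

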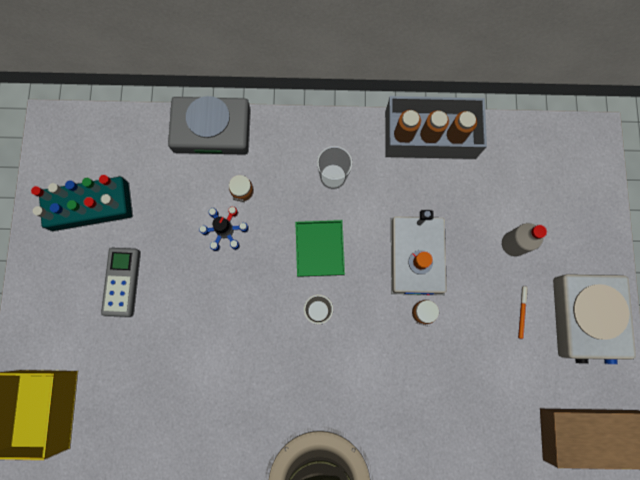

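The top view (up = +x, left = +y) shows the cap at (423,261), the tray at (320,248), the carousel knob at (222,226) with its red arm up and to the right at (233,211), jar_a at (240,187) and jar_b at (427,312). Next I'll measure these.

```bash
cat > m.py <<'E'
from h import *
T=np.load("top0.npy",allow_pickle=True).item();S=np.load("scene0.npy",allow_pickle=True).item()
def blob(c,lo,hi,box):
    h=cv2.cvtColor(c["frame"],cv2.COLOR_RGB2HSV); m=cv2.inRange(h,np.array(lo),np.array(hi)); k=np.zeros_like(m); x0,y0,x1,y1=box; k[y0:y1,x0:x1]=m[y0:y1,x0:x1]
    cs=max(cv2.findContours(k,0,2)[0],key=cv2.contourArea); return cs[:,0,:].astype(float),k
def tri(a,b,pa,pb):
    # two-view
    A=[];B=[]
    for c,p in((a,pa),(b,pb)):
        d=ray(c,*p,0)-c["C"]; d/=np.linalg.norm(d); P=np.eye(3)-np.outer(d,d); A.append(P);B.append(P@c["C"])
    return np.linalg.lstsq(np.vstack(A),np.hstack(B),rcond=None)[0]
E
python3 - <<'E'
from m import *
# cap
for c,box in((T,(405,245,445,280)),(S,(255,265,290,300))):
    p,k=blob(c,(5,150,120),(20,255,255),box); print("cap",cv2.boundingRect(p.astype(np.float32)),cv2.minEnclosingCircle(p.astype(np.float32)), len(p))
    u,v=p.mean(0); print(ray(c,u,v,.085), "topz100",ray(c,u,v,.1))
for c,box in((T,(280,200,360,290)),(S,(290,210,380,280))):
    p,k=blob(c,(50,120,40),(75,255,255),box); r=cv2.minAreaRect(p.astype(np.float32)); print("tray",r, ray(c,*r[0],.012))
for c,box in((T,(200,205,250,250)),(S,(370,170,410,220))):
    h=cv2.cvtColor(c["frame"],cv2.COLOR_RGB2HSV)
    p,k=blob(c,(0,0,0),(180,255,60),box); ct,r=cv2.minEnclosingCircle(p.astype(np.float32)); print("knob",ct,r,ray(c,*ct,.07))
    p,k=blob(c,(0,150,100),(8,255,255),box); print("red",p.mean(0),ray(c,*p.mean(0),.03)); 
# flange, jars, column
for nm,pt,z in(("jarA",(240,186),.058),("jarB",(427,311),.058),("block",(427,214),.14)): print(nm,ray(T,*pt,z))
print(ray(S,409,222,.058),ray(S,241,268,.058),ray(S,297,293,.14))
a=cv2.resize(T["frame"][190:300,385:455],None,fx=5,fy=5,interpolation=2);b=cv2.resize(S["frame"][255:330,235:320],None,fx=5,fy=5,interpolation=2)
d=cv2.resize(T["frame"][195:260,190:260],None,fx=5,fy=5,interpolation=2)
im=np.zeros((600,800,3),np.uint8); im[:550,:350]=a; im[:375,350:775]=b; im[375:,450:][:225,:350]=d[50:275]
cv2.imwrite("pics/crop.png",im[:,:,::-1])
E
```

```text
cap (416, 252, 16, 16) ((423.5, 259.5), 7.905794143676758) 22
[ 0.5256214  -0.23831307  0.085     ] topz100 [ 0.52322404 -0.23517898  0.1       ]
cap (265, 274, 13, 12) ((271.0714416503906, 279.21429443359375), 6.328678607940674) 20
[ 0.51610497 -0.23967116  0.085     ] topz100 [ 0.52225299 -0.24427974  0.1       ]
tray ((319.27716064453125, 247.9289093017578), (54.316566467285156, 46.68267059326172), 87.70938873291016) [0.5598955  0.00888693 0.012     ]
tray ((333.67803955078125, 243.99757385253906), (44.79353713989258, 34.71869659423828), 32.905242919921875) [0.56068916 0.0052669  0.012     ]
knob (222.2207794189453, 226.33116149902344) 11.02498722076416 [0.59836338 0.24559155 0.07      ]
red [231.0952381  215.14285714] [0.6362815  0.23234025 0.03      ]
knob (387.95794677734375, 196.46728515625) 9.605658531188965 [0.6075048  0.23079116 0.07      ]
red [394.875  211.0625] [0.64621436 0.22285779 0.03      ]
jarA [0.70447652 0.20910849 0.058     ]
jarB [ 0.40359843 -0.25092047  0.058     ]
block [ 0.62153446 -0.2380576   0.14      ]
[0.71402098 0.19888671 0.058     ] [ 0.41119657 -0.25785722  0.058     ] [ 0.62506414 -0.24090925  0.14      ]
```

View pics/crop.png

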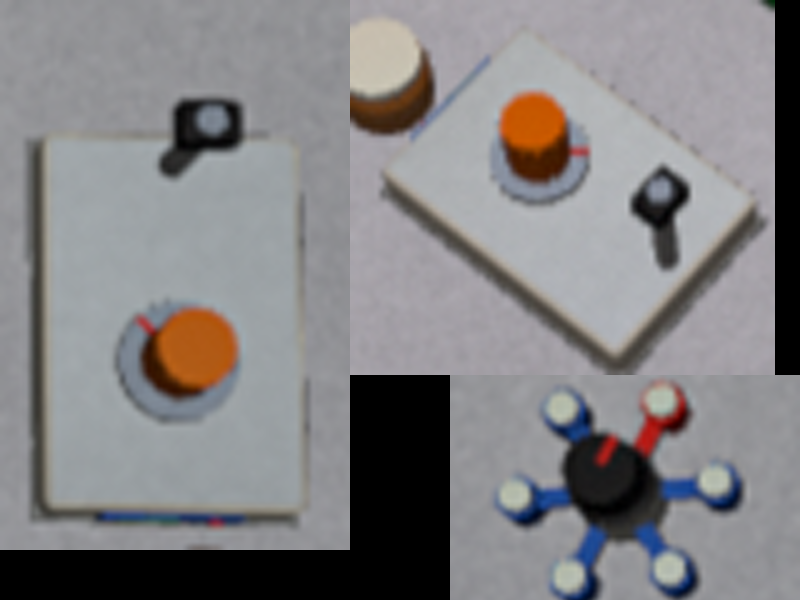

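The crop shows the flange with its red key line up and to the left of the cap in the top view, at about (413.6,254.6). The carousel's red arm and knob line point up and to the right. Now I'll turn these into positions.

```bash
python3 - <<'E'
from m import *
print("cap top T",ray(T,423.9,259.2,.100),"flange T",ray(T,420.2,261.4,.054),"S",ray(S,272.4,286.8,.054))
print("cap top S",ray(S,(532-350)/5+234.6,255+120/5-.4,.100))
f=ray(T,420.2,261.4,.054); r=ray(T,413.6,254.6,.054)-f; print("key",np.linalg.norm(r),np.degrees(np.arctan2(r[1],r[0])))
f=ray(S,272.4,286.8,.054); r=ray(S,280.4,285,.054)-f; print("keyS",np.linalg.norm(r),np.degrees(np.arctan2(r[1],r[0])))
# housing yaw
e=[ray(T,385+x/5-.4,190+y/5-.4,.044) for x,y in((47,135),(298,145),(303,505),(48,510))]; print(np.round(e,3))
k=ray(T,219.8,223.6,.078); print("knob top",k)
cups=[(565,408),(663,402),(716,482),(672,570),(573,577),(518,496)]
P=np.array([ray(T,190+(x-450)/5-.4,205+(y-375)/5-.4,.034) for x,y in cups]); m=P.mean(0); print("cups",m)
d=P-m; print(np.round(np.linalg.norm(d,axis=1),3),np.round(np.degrees(np.arctan2(d[:,1],d[:,0])))) 
h=cv2.cvtColor(S["frame"],cv2.COLOR_RGB2HSV)
E
```

```text
cap top T [ 0.52202823 -0.23716944  0.1       ] flange T [ 0.52373387 -0.23769655  0.054     ] S [ 0.52562826 -0.24386398  0.054     ]
cap top S [ 0.52299391 -0.24058165  0.1       ]
key 0.022899528045760884 43.85360480885727
keyS 0.02418922429082769 52.958850638506796
[[ 0.637 -0.176  0.044]
 [ 0.635 -0.302  0.044]
 [ 0.455 -0.299  0.044]
 [ 0.45  -0.175  0.044]]
knob top [0.60325332 0.2502685  0.078     ]
cups [0.60358996 0.24984085 0.034     ]
[0.05  0.049 0.049 0.05  0.049 0.05 ] [  35.  -24.  -85. -145.  156.   95.]
```

```bash
cat > go.py <<'E'
# usage: go.py x y z heading_deg  -> units from the current pose
from h import *; import sys
from scipy.spatial.transform import Rotation as Ro
o=sensors.get_obs(); R=Ro.from_rotvec(o["tcp_rot"]).as_matrix(); p=np.array(o["tool_pos"]); hd=np.degrees(np.arctan2(R[1,0],R[0,0]))
print("t",round(float(o["clock"]),2),"p",np.round(p,4),"hd",round(hd,2),"tilt",round(np.degrees(np.arccos(-R[2,2])),2),"F",np.round(o["ft_force"],1),"M",np.round(o["torque"],2),"open",round(float(o["opening"]),4),"gf",round(float(o["grasp_force"]),1),"q",np.round(o["qpos"],2))
if len(sys.argv)>4:
    g=np.array([float(a) for a in sys.argv[1:5]]); s=R.T@(g[:3]-p)/.03; t=(hd-g[3]+180)%360-180
    print("units",np.round(s,2),"turn",round(t/5,2),"len mm",round(np.linalg.norm(s)*30))
E
```

move_arm:
  targets: "8.4 -6.9 0 2.56 1;8.4 -6.9 0 2.56 1;8.4 -6.9 0 2.56 1;8.4 -6.9 0 2.56 1;8.4 -6.9 0 2.56 1;8.4 -6.9 0 2.56 1;8.4 -6.9 0 2.56 1;8.4 -6.9 0 2.56 1"
  newtons: 30

```text
clock: 0.77
tool_pos: [0.3623, -0.4463, 0.2311]
tcp_rot: [-3.141, -0.003, -0.0]
ft_force: [-0.4, -0.5, 0.5]
opening: 0.0854
grasp_force: 0.0
```

```bash
python3 go.py .523 -.239 .17 0
```

```text
t 0.77 p [ 0.3623 -0.4463  0.2311] hd 0.12 tilt 0.06 F [-0.4 -0.5  0.5] M [ 0.02 -0.04  0.04] open 0.0854 gf 0.0 q [ 0.76  0.42  0.04  1.95 -0.03  0.77 -0.75]
units [ 5.37 -6.9   2.04] turn 0.02 len mm 269
```

move_arm:
  targets: "5.4 -7.0 0 0 1;5.4 -7.0 0 0 1;5.4 -7.0 0 0 1;5.4 -7.0 1 0 1;5.4 -7.0 2 0 1;5.4 -7.0 2 0 1;5.4 -7.0 2 0 1;5.4 -7.0 2 0 1"

```text
clock: 1.43
tool_pos: [0.5252, -0.2325, 0.1684]
tcp_rot: [-3.138, -0.014, 0.003]
ft_force: [-0.2, 0.1, 0.5]
opening: 0.085
grasp_force: 0.0
```

```bash
python3 go.py .523 -.239 .066 0; python3 - <<'E'
from h import *
c=cam("scene"); t=cam("top")
a=cv2.resize(t["frame"][185:325,350:490],None,fx=4,fy=4)[:560,:400]
a=cv2.resize(t["frame"][210:310,370:470],None,fx=4,fy=4);b=cv2.resize(c["frame"][215:315,220:320],None,fx=4,fy=4)
cv2.imwrite("pics/above.png",np.hstack([a,b])[:,:,::-1])
E
python3 go.py .523 -.239 .066 0
```

```text
t 1.43 p [ 0.5252 -0.2325  0.1684] hd 0.49 tilt 0.25 F [-0.2  0.1  0.5] M [-0.07 -0.   -0.06] open 0.085 gf 0.0 q [ 0.31  0.5   0.02  2.01 -0.02  0.64 -1.23]
units [-0.07  0.23  3.41] turn 0.1 len mm 103
t 1.53 p [ 0.5227 -0.2379  0.1704] hd 0.18 tilt 0.12 F [ 0.3 -0.6 -0. ] M [-0.05  0.03 -0.03] open 0.0855 gf 0.0 q [ 0.31  0.5   0.02  2.01 -0.02  0.64 -1.22]
units [0.02 0.04 3.48] turn 0.04 len mm 104
```

View pics/above.png

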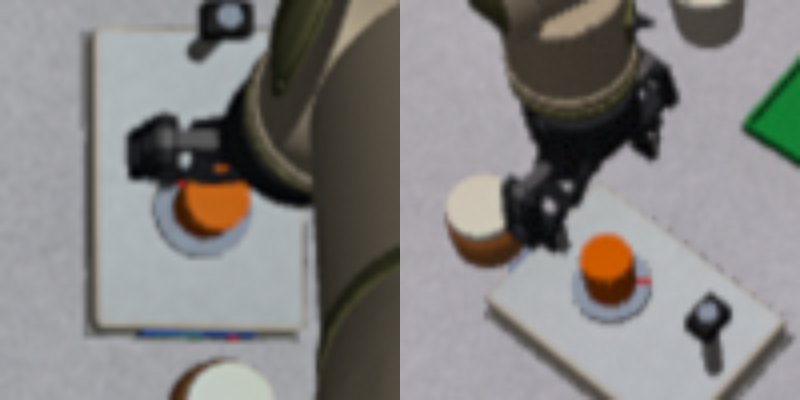

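The gripper is above the cap: the cap shows at about (423,260) in the top view and the fingers straddle it along y. I'll descend and grip.

move_arm:
  targets: "0 0 1 0 1;0 0 2 0 1;0 0 3 0 1;0 0 3.4 0 1;0 0 3.4 0 1;0 0 3.4 0 0.3;0 0 3.4 0 0.2;0 0 3.4 0 0.2"
  newtons: 30

```text
clock: 2.2
tool_pos: [0.5233, -0.2398, 0.071]
tcp_rot: [3.141, -0.0, 0.004]
ft_force: [1.1, 0.6, 0.7]
opening: 0.0513
grasp_force: 0.0
```

move_arm:
  targets: "0 0 0 0 0.2;0 0 0 0 0.2;0 0 0 0 0.2;0 0 0 0 0.2;0 0 0 0 0.2;0 0 0 0 0.2;0 0 0 0 0.2;0 0 0 0 0.2"

```text
clock: 2.87
tool_pos: [0.5233, -0.2395, 0.0709]
tcp_rot: [3.141, 0.001, 0.004]
ft_force: [-0.3, -0.8, 8.7]
opening: 0.038
grasp_force: 29.1
```

```bash
python3 go.py .56 .007 .18 0
```

```text
t 2.87 p [ 0.5233 -0.2395  0.0709] hd 0.03 tilt 0.14 F [-0.3 -0.8  8.7] M [-0.    0.3   0.09] open 0.038 gf 29.1 q [ 0.32  0.65  0.01  2.07 -0.02  0.42 -1.22]
units [ 1.24 -8.21 -3.64] turn 0.01 len mm 272
```

move_arm:
  targets: "0 0 -0.6 0 0.2;0 0 -1.4 0 0.2;0 0 -2.4 0 0.2;0 0 -3.4 0 0.2;0.2 -1.3 -3.4 0 0.2;0.4 -2.6 -3.4 0 0.2;0.6 -3.9 -3.4 0 0.2;0.8 -5.2 -3.4 0 0.2"

```text
clock: 3.53
tool_pos: [0.5467, -0.0817, 0.1725]
tcp_rot: [3.142, -0.001, 0.003]
ft_force: [0.6, -0.1, -1.0]
opening: 0.038
grasp_force: 30.3
```

move_arm:
  targets: "0.2 -1.3 0 0 0.2;0.4 -2.6 0.5 0 0.2;0.4 -3.0 1.5 0 0.2;0.4 -3.0 2.5 0 0.2;0.4 -3.0 3.5 0 0.2;0.4 -3.0 4.1 0 0.2;0.4 -3.0 4.5 0 0.2;0.4 -3.0 4.6 0 0.2"

```text
clock: 4.2
tool_pos: [0.5579, 0.007, 0.032]
tcp_rot: [3.141, 0.001, -0.003]
ft_force: [-0.5, -0.1, -0.8]
opening: 0.0375
grasp_force: 30.3
```

```bash
python3 go.py .56 .007 .023 0;python3 - <<'E'
from h import *
c=cam("scene"); t=cam("top")
a=cv2.resize(c["frame"][190:290,280:380],None,fx=4,fy=4)
from m import blob
b=cv2.resize(c["frame"][240:320,225:325],None,fx=4,fy=4)
im=np.zeros((400,800,3),np.uint8); im[:,:400]=a; im[:320,400:]=b
cv2.imwrite("pics/tray.png",im[:,:,::-1]); np.save("s1.npy",c,allow_pickle=True); np.save("t1.npy",t,allow_pickle=True)
E
```

```text
t 4.2 p [0.5579 0.007  0.032 ] hd 0.04 tilt 0.11 F [-0.5 -0.1 -0.8] M [0.   0.   0.01] open 0.0375 gf 30.3 q [-0.13  0.7   0.02  2.12 -0.04  0.32 -1.65]
units [ 0.07 -0.    0.3 ] turn 0.01 len mm 9
```

View pics/tray.png

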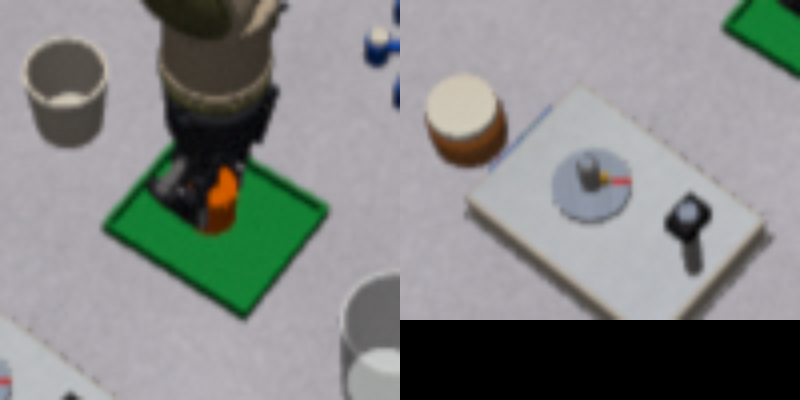

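The cap is held over the tray interior, and the shaft now stands bare with the key and red line visible. I'll lower the cap and release it.

move_arm:
  targets: "0 0 0.15 0 0.2;0 0 0.28 0 0.2;0 0 0.28 0 0.2;0 0 0.28 0 0.6;0 0 0.28 0 0.6;0 0 0.28 0 0.6;0 0 0.28 0 0.6;0 0 0.28 0 0.6"

```text
clock: 4.97
tool_pos: [0.5586, 0.007, 0.025]
tcp_rot: [-3.142, -0.001, -0.0]
ft_force: [-0.0, -0.5, 0.1]
opening: 0.0515
grasp_force: 0.0
```

move_arm:
  targets: "0 0 -0.5 0 0.6;0 0 -1.4 0 0.7;0 0 -2.4 0 0.8;0 0 -3.6 0 1;0 0 -4.8 0 1;0 -1.2 -4.8 0 1;0.1 -2.4 -4.8 0 1;0.2 -3.6 -4.8 0 1"

```text
clock: 5.63
tool_pos: [0.5648, 0.1156, 0.1701]
tcp_rot: [-3.141, 0.003, -0.003]
ft_force: [1.7, -0.1, -0.6]
opening: 0.0854
grasp_force: 0.0
```

```bash
python3 go.py .6034 .250 .14 0;python3 - <<'E'
from m import *
c=np.load("s1.npy",allow_pickle=True).item();t=np.load("t1.npy",allow_pickle=True).item()
im=np.zeros((480,800,3),np.uint8)
im[:400,:400]=cv2.resize(t["frame"][240:280,400:440],None,fx=10,fy=10); im[:400,400:]=cv2.resize(c["frame"][265:305,250:290],None,fx=10,fy=10)
cv2.imwrite("pics/shaft.png",im[:,:,::-1])
c2=cam("scene")
p,k=blob(c2,(5,150,80),(20,255,255),(290,200,380,280)); r=cv2.boundingRect(p.astype(np.float32)); print("cap in tray",r,ray(c2,r[0]+r[2]/2,r[1]+r[3]/2,.028))
E
```

```text
t 5.63 p [0.5648 0.1156 0.1701] hd -0.1 tilt 0.12 F [ 1.7 -0.1 -0.6] M [-0.02 -0.05  0.  ] open 0.0854 gf 0.0 q [-0.34  0.5   0.05  2.01 -0.04  0.63 -1.83]
units [ 1.28 -4.48  1.01] turn -0.02 len mm 143
cap in tray (327, 233, 12, 12) [0.55316242 0.01096408 0.028     ]
```

View pics/shaft.png

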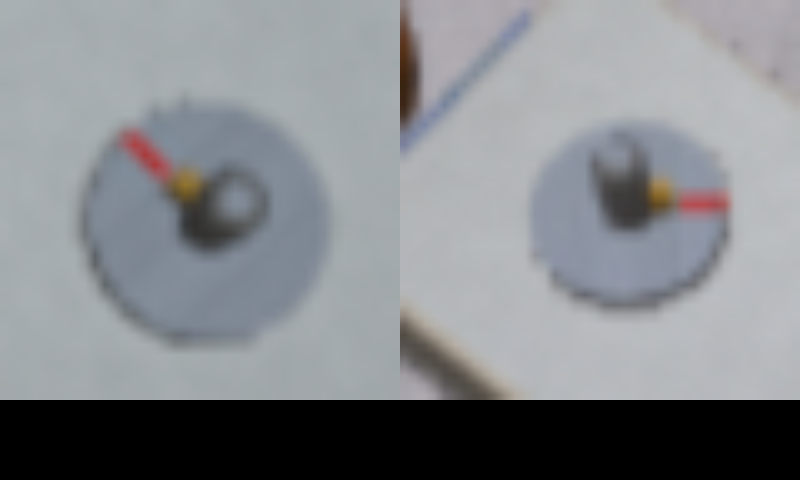

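Bare shaft: in the top view the tip is at (423.4,259.6), the flange centre at (420.3,261.8) and the red line runs from (412,253) to (417.3,258.3). In the scene view the flange centre is at (272.5,286) and the line is level, to the right.

```bash
python3 - <<'E'
from m import *
u=lambda o,x:o+(x+.5)/10-.5
f1=ray(T,420.25,261.75,.054); f2=ray(S,272.45,285.95,.054); print("flange",f1,f2)
print("tip",ray(T,423.35,259.55,.09),ray(S,271.5,280.,.09), "tri",tri(T,S,(423.35,259.55),(271.5,280)), "trifl",tri(T,S,(420.25,261.75),(272.45,285.95)))
for c,a,b in((T,(u(400,125),u(240,135)),(u(400,178),u(240,188))),(S,(u(250,328),u(265,203)),(u(250,280),u(265,204)))):
    A=ray(c,*a,.054);B=ray(c,*b,.054);d=A-B;f=f1 if c is T else f2;e=A-f; print("len",np.linalg.norm(d)*1e3,"ang",np.degrees(np.arctan2(d[1],d[0])),"from centre",np.linalg.norm(e),np.degrees(np.arctan2(e[1],e[0])))
E
```

```text
flange [ 0.52287284 -0.23780262  0.054     ] [ 0.52387348 -0.24169703  0.054     ]
tip [ 0.52275237 -0.23795106  0.09      ] [ 0.52308712 -0.23994321  0.09      ] tri [ 0.5226688  -0.23885159  0.08790948] trifl [ 0.52283894 -0.23954571  0.0494538 ]
len 18.137586004747867 ang 44.739094026925464 from centre 0.02890772535730653 42.98548974826854
len 14.264562986338154 ang 40.136747775600696 from centre 0.029464328184289963 45.86465928283821
```

move_arm:
  targets: "1.2 -1.2 0 0 1;1.2 -2.4 0 0 1;1.2 -3.6 0 0 1;1.2 -4.45 0 0 1;1.2 -4.45 0 0 1;1.2 -4.45 0.4 0 1;1.2 -4.45 0.4 0 1;1.2 -4.45 0.4 0 1"

```text
clock: 6.35
tool_pos: [0.5999, 0.2463, 0.1557]
tcp_rot: [3.14, -0.002, -0.003]
ft_force: [0.9, -0.0, 0.1]
opening: 0.0858
grasp_force: 0.0
```

```bash
python3 go.py .6034 .250 .046 0;python3 - <<'E'
from h import *
c=cam("scene"); t=cam("top")
a=cv2.resize(c["frame"][160:240,350:430],None,fx=5,fy=5); b=cv2.resize(t["frame"][185:265,185:265],None,fx=5,fy=5)
cv2.imwrite("pics/car.png",np.hstack([b,a])[:,:,::-1])
E
```

```text
t 6.35 p [0.5999 0.2463 0.1557] hd -0.08 tilt 0.16 F [ 0.9 -0.   0.1] M [ 0.02 -0.02 -0.01] open 0.0858 gf 0.0 q [-0.52  0.59  0.06  1.85 -0.05  0.7  -2.  ]
units [ 0.12 -0.13  3.66] turn -0.02 len mm 110
```

View pics/car.png

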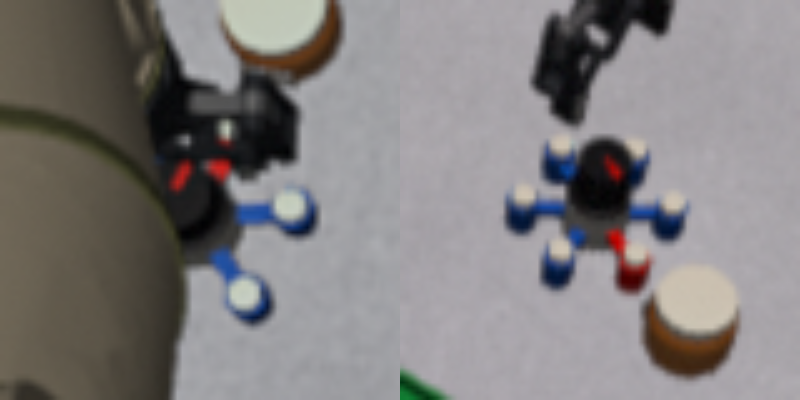

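The fingers are in line over the carousel, with the knob at about (390.4,191.6) in the scene view and nothing touched. I'll check the knob in both views before descending.

```bash
python3 - <<'E'
from m import *
print(tri(T,S,(219.8,223.6),(390.4,191.6)), ray(S,390.4,191.6,.078))
E
python3 go.py .6032 .2485 .044 0
```

```text
[0.60382054 0.25060877 0.07305513] [0.60509554 0.24657341 0.078     ]
t 6.45 p [0.6005 0.2467 0.1566] hd -0.1 tilt 0.06 F [-0.7  1.4 -0.6] M [ 0.06 -0.04 -0.03] open 0.0857 gf 0.0 q [-0.52  0.59  0.06  1.85 -0.05  0.7  -2.  ]
units [ 0.09 -0.06  3.75] turn -0.02 len mm 113
```

move_arm:
  targets: "0.12 -0.06 1 0 1;0.12 -0.06 2 0 1;0.12 -0.06 3 0 1;0.12 -0.06 3.5 0 1;0.12 -0.06 3.75 0 1;0.12 -0.06 3.75 0 1;0.12 -0.06 3.75 0 0.3;0.12 -0.06 3.75 0 0.2"
  newtons: 40

```text
clock: 7.12
tool_pos: [0.6049, 0.2502, 0.0458]
tcp_rot: [-3.141, 0.0, -0.003]
ft_force: [-0.3, 0.6, -0.2]
opening: 0.0639
grasp_force: 0.0
```

move_arm:
  targets: "0 0 0 0 0.2;0 0 0 0 0.2;0 0 0 0 0.2;0 0 0 0 0.2;0 0 0 0 0.2;0 0 0 0 0.2;0 0 0 0 0.2;0 0 0 0 0.2"

```text
clock: 7.78
tool_pos: [0.6046, 0.2507, 0.0458]
tcp_rot: [-3.141, -0.001, -0.003]
ft_force: [-0.4, 0.0, 5.9]
opening: 0.0351
grasp_force: 39.4
```

```bash
python3 go.py .523 -.239 .2 23.5
```

```text
t 7.78 p [0.6046 0.2507 0.0458] hd 0.03 tilt 0.12 F [-0.4  0.   5.9] M [-0.07  0.26  0.04] open 0.0351 gf 39.4 q [-0.51  0.74  0.04  1.9  -0.06  0.5  -1.99]
units [-2.72 16.32 -5.16] turn -4.69 len mm 520
```

move_arm:
  targets: "0 0 -0.5 0 0.2;0 0 -1.3 0 0.2;0 0 -2.4 0 0.2;0 0 -3.5 0 0.2;0 0 -4.4 0 0.2;-0.2 1.0 -4.5 -1 0.2;-0.4 2.2 -4.5 -2 0.2;-0.6 3.4 -4.5 -3 0.2"

```text
clock: 8.45
tool_pos: [0.5855, 0.1482, 0.1803]
tcp_rot: [-3.113, -0.422, -0.002]
ft_force: [0.2, -0.6, -4.3]
opening: 0.035
grasp_force: 40.7
```

```bash
python3 go.py .523 -.239 .18 23.5
```

```text
t 8.45 p [0.5855 0.1482 0.1803] hd 15.42 tilt 0.09 F [ 0.2 -0.6 -4.3] M [-0.1  -0.09  0.03] open 0.035 gf 40.7 q [-0.33  0.51 -0.02  1.93  0.02  0.69 -1.66]
units [-5.44 11.89  0.  ] turn -1.62 len mm 392
```

move_arm:
  targets: "-0.5 1.1 0 -0.4 0.2;-1.0 2.3 0 -0.8 0.2;-1.6 3.5 0 -1.2 0.2;-2.15 4.75 0 -1.7 0.2;-2.7 6.0 0 -1.7 0.2;-3.2 7.2 0 -1.7 0.2;-3.8 8.4 0 -1.7 0.2;-4.3 9.5 0 -1.7 0.2"

```text
clock: 9.12
tool_pos: [0.534, -0.163, 0.1797]
tcp_rot: [3.075, 0.639, -0.001]
ft_force: [0.3, -1.0, -2.4]
opening: 0.0353
grasp_force: 40.7
```

```bash
python3 go.py .523 -.239 .18 23.5
```

```text
t 9.12 p [ 0.534  -0.163   0.1797] hd 23.47 tilt 0.04 F [ 0.3 -1.  -2.4] M [-0.01 -0.07  0.  ] open 0.0353 gf 40.7 q [ 0.25  0.47 -0.08  2.03  0.06  0.64 -1.03]
units [-1.35  2.18 -0.01] turn -0.01 len mm 77
```

move_arm:
  targets: "-0.5 0.8 0 0 0.2;-1.0 1.6 0 0 0.2;-1.4 2.2 0 0 0.2;-1.4 2.2 0 0 0.2;-1.4 2.2 0.4 0 0.2;-1.4 2.2 0.8 0 0.2;-1.4 2.2 0.9 0 0.2;-1.4 2.2 0.9 0 0.2"

```text
clock: 9.78
tool_pos: [0.5225, -0.2371, 0.1517]
tcp_rot: [-3.074, -0.641, 0.003]
ft_force: [-0.2, -0.7, -2.8]
opening: 0.0349
grasp_force: 40.9
```

```bash
python3 - <<'E'
from h import *
c=cam("scene"); t=cam("top")
a=cv2.resize(c["frame"][235:315,230:310],None,fx=5,fy=5); b=cv2.resize(t["frame"][220:300,385:465],None,fx=5,fy=5)
cv2.imwrite("pics/over.png",np.hstack([b,a])[:,:,::-1]);np.save("s2.npy",c,allow_pickle=True); np.save("t2.npy",t,allow_pickle=True)
E
python3 go.py .523 -.239 .145 23.5
```

```text
t 9.88 p [ 0.5233 -0.2374  0.1527] hd 23.55 tilt 0.0 F [-0.1 -0.5 -3.3] M [-0.   -0.04 -0.01] open 0.0353 gf 40.9 q [ 0.38  0.52 -0.08  2.02  0.07  0.6  -0.9 ]
units [-0.03  0.04  0.26] turn 0.01 len mm 8
```

View pics/over.png

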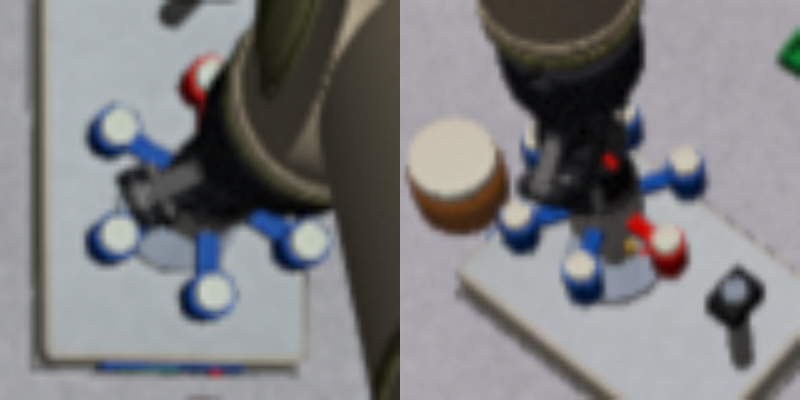

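The carousel hangs above the shaft. Opposite cup pairs put its axis at (426.8,256.4) in the top view and (269.8,272.3) in the scene view.

```bash
python3 - <<'E'
from m import *
z=.1527-.0458+.034
print("axis T",ray(T,426.8,256.4,z),"S",ray(S,269.8,272.3,z),"tri",tri(T,S,(426.8,256.4),(269.8,272.3)))
r=ray(T,385+210/5-.4,220+72/5-.4,z)-ray(T,426.8,256.4,z); print(np.degrees(np.arctan2(r[1],r[0])),np.linalg.norm(r))
r=ray(S,230+267/5-.4,235+238/5-.4,z)-ray(S,269.8,272.3,z); print(np.degrees(np.arctan2(r[1],r[0])),np.linalg.norm(r))
E
```

```text
axis T [ 0.52209836 -0.23529725  0.1409    ] S [ 0.52377364 -0.24065924  0.1409    ] tri [ 0.52216699 -0.23767909  0.13476829]
-0.7068007559879748 0.05201755726722155
0.08620794610466964 0.04959142118765206
```

move_arm:
  targets: "-0.02 0.04 0.1 0 0.2;-0.02 0.04 0.2 0 0.2;-0.02 0.04 0.3 0 0.2;-0.02 0.04 0.4 0 0.2;-0.02 0.04 0.5 0 0.2;-0.02 0.04 0.6 0 0.2;-0.02 0.04 0.7 0 0.2;-0.02 0.04 0.8 0 0.2"

```text
clock: 10.55
tool_pos: [0.523, -0.239, 0.128]
tcp_rot: [-3.076, -0.64, 0.0]
ft_force: [0.8, -0.6, -3.2]
opening: 0.0349
grasp_force: 40.9
```

```bash
python3 go.py .523 -.239 .1118 23.5
```

```text
t 10.55 p [ 0.523 -0.239  0.128] hd 23.52 tilt 0.01 F [ 0.8 -0.6 -3.2] M [-0.    0.01  0.02] open 0.0349 gf 40.9 q [ 0.38  0.56 -0.07  2.03  0.07  0.55 -0.91]
units [-0.   -0.    0.54] turn 0.0 len mm 16
```

move_arm:
  targets: "0 0 0.1 0 0.2;0 0 0.2 0 0.2;0 0 0.3 0 0.2;0 0 0.4 0 0.2;0 0 0.45 0 0.2;0 0 0.48 0 0.2;0 0 0.48 0 0.2;0 0 0.48 0 0.2"

```text
clock: 11.22
tool_pos: [0.5231, -0.2391, 0.114]
tcp_rot: [3.076, 0.64, 0.0]
ft_force: [0.4, -0.2, -2.9]
opening: 0.0353
grasp_force: 40.9
```

```bash
python3 go.py .523 -.239 .1118 23.5
```

```text
t 11.22 p [ 0.5231 -0.2391  0.114 ] hd 23.52 tilt 0.0 F [ 0.4 -0.2 -2.9] M [-0.03 -0.02  0.03] open 0.0353 gf 40.9 q [ 0.38  0.58 -0.07  2.04  0.08  0.52 -0.91]
units [-0.   -0.    0.07] turn 0.0 len mm 2
```

Underside is about 14 mm above the flange with no load, so step 2 is met. I'll turn about 44.5° counter-clockwise.

move_arm:
  targets: "0 0 0 -1.1 0.2;0 0 0 -2.3 0.2;0 0 0 -3.5 0.2;0 0 0 -4.7 0.2;0 0 0 -5.9 0.2;0 0 0 -7.1 0.2;0 0 0 -8.2 0.2;0 0 0 -8.9 0.2"

```text
clock: 11.88
tool_pos: [0.5231, -0.2393, 0.1142]
tcp_rot: [2.599, 1.764, 0.0]
ft_force: [0.3, -0.2, -2.2]
opening: 0.0351
grasp_force: 40.8
```

move_arm:
  targets: "0 0 0 0 0.2;0 0 0.03 0 0.2;0 0 0.06 0 0.2;0 0 0.09 0 0.2;0 0 0.12 0 0.2;0 0 0.15 0 0.2;0 0 0.18 0 0.2;0 0 0.2 0 0.2"

```text
clock: 12.55
tool_pos: [0.523, -0.239, 0.1078]
tcp_rot: [-2.604, -1.757, 0.0]
ft_force: [-0.5, 0.6, -4.0]
opening: 0.0355
grasp_force: 40.8
```

```bash
python3 go.py .523 -.239 .1 68
```

```text
t 12.55 p [ 0.523  -0.239   0.1078] hd 68.02 tilt 0.01 F [-0.5  0.6 -4. ] M [0.02 0.   0.02] open 0.0355 gf 40.8 q [ 0.53  0.6  -0.29  2.04  0.31  0.54 -0.37]
units [-0.   -0.    0.26] turn 0.0 len mm 8
```

It is already 4 mm below the key's top with no resistance. Lowering it home.

move_arm:
  targets: "0 0 0.04 0 0.2;0 0 0.08 0 0.2;0 0 0.12 0 0.2;0 0 0.16 0 0.2;0 0 0.2 0 0.2;0 0 0.24 0 0.2;0 0 0.27 0 0.2;0 0 0.27 0 0.2"

```text
clock: 13.22
tool_pos: [0.5231, -0.2391, 0.0999]
tcp_rot: [2.604, 1.757, -0.0]
ft_force: [-0.6, -1.0, -3.6]
opening: 0.0351
grasp_force: 40.9
```

```bash
python3 go.py .523 -.239 .1 68
```

```text
t 13.22 p [ 0.5231 -0.2391  0.0999] hd 68.02 tilt 0.01 F [-0.6 -1.  -3.6] M [0.02 0.   0.05] open 0.0351 gf 40.9 q [ 0.52  0.61 -0.28  2.04  0.32  0.53 -0.37]
units [ 0. -0. -0.] turn 0.0 len mm 0
```

move_arm:
  targets: "0 0 0.02 0 0.2;0 0 0.04 0 0.2;0 0 0.04 0 0.2;0 0 0.04 0 0.2;0 0 0.04 0 0.2;0 0 0.04 0 0.7;0 0 0.04 0 0.8;0 0 0.04 0 0.8"

```text
clock: 13.88
tool_pos: [0.5233, -0.2391, 0.0988]
tcp_rot: [2.604, 1.757, 0.001]
ft_force: [0.6, -0.2, -0.2]
opening: 0.0682
grasp_force: 0.0
```

move_arm:
  targets: "0 0 0 0 0.9;0 0 0 0 0.9;0 0 -0.3 0 0.9;0 0 -1 0 0.9;0 0 -2 0 0.9;0 0 -3 0 0.9;0 0 -4 0 0.9;0 0 -4.5 0 0.9"

```text
clock: 14.55
tool_pos: [0.5241, -0.2392, 0.2378]
tcp_rot: [2.601, 1.756, 0.004]
ft_force: [0.5, -0.6, -0.1]
opening: 0.0771
grasp_force: 0.0
```

move_arm:
  targets: "0 -1 0 0 0.9;0 -2 0 0 0.9;0 -3 0 0 0.9;0 -3.5 0 0 0.9;0 -3.5 0 0 0.9;0 -3.5 0 0 0.9;0 -3.5 0 0 0.9;0 -3.5 0 0 0.9"

```text
clock: 15.22
tool_pos: [0.4269, -0.2001, 0.2339]
tcp_rot: [2.604, 1.757, 0.001]
ft_force: [0.0, 0.7, -0.3]
opening: 0.0768
grasp_force: 0.0
```

```bash
python3 - <<'E'
from h import *
c=cam("scene"); t=cam("top")
a=cv2.resize(c["frame"][200:320,230:350],None,fx=3.333,fy=3.333)[:400,:400]; b=cv2.resize(t["frame"][205:305,365:465],None,fx=4,fy=4)
cv2.imwrite("pics/end.png",np.hstack([b,a])[:,:,::-1])
E
python3 go.py
```

```text
t 15.32 p [ 0.4266 -0.2     0.2336] hd 68.02 tilt 0.02 F [-0.3 -1.  -0.9] M [-0.05  0.03 -0.03] open 0.077 gf 0.0 q [ 0.63  0.32 -0.39  2.14  0.18  0.71 -0.27]
```

View pics/end.png

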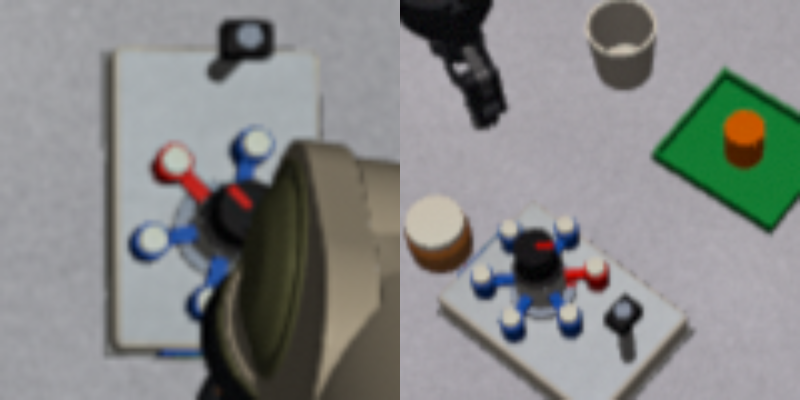

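The final view shows the carousel upright and home, its red arm along the key direction, with the knob at about (270,275) in the scene view. The cap stands in the tray and the gripper is clear, so I'm handing in.

```bash
python3 -c "
from workcell import ticket; print(ticket.close_job())"
```

```text
the job is handed in; nothing more can be done
None
```

The job is handed in: the cap stands in the green tray and the carousel sits home on the shaft with its keyway over the key; `close_job()` returned no verdict, so this rests on the last pictures and readings.

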